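# Press a pastry tin's lid home with bench locking pliers

## Task

Stand the small metal tin on edge in the nest between the jaws of the bench-mounted locking pliers, gently and holding it by its body, never pushing on its lid yourself, and let go. Squeeze the pliers' two handles over centre, with no more than about 30 N on either handle, until they stay locked with your hand off, which presses the lid home; then pull the release lever so that the jaws spring open. Leave the tin standing in the nest with its lid fully home, and leave the other things on the table where they are.

Things in the scene. Friction and masses are not known exactly. Their poses are not given: they have to be found in the camera images.
- tin_mid (a point): Centre of the tin's box (30 mm above its underside): plain metal, standing on edge, 60 mm wide (x), 30 mm deep (y), 60 mm tall (z), 0.15-0.3 kg. On its +y face is a push-in steel lid, a 57 x 56 mm plate 4 mm thick; its outer face is 25 mm from the point while proud, 19 mm when home. Hold the tin by its two narrow sides, 60 mm apart along its x.
- lid (a joint): How far the tin's lid has been pushed in: 0 = stands 6 mm proud, 0.006 m = fully home. It slides stiffly (about 13 N) and stays where it is pushed.
- nest (a point): Centre of the nest's flat floor (16 mm above the table), midway between the open jaws. x points along the pliers away from the handles, y from the fixed jaw to the moving jaw, z up. The tin stands here with its 60 mm width along x, either way round, the middle of tin plus proud lid over the point. Two flared guides 9 mm high leave about 2 mm at each side of the tin along x.
- squeeze (a point): Nominal squeeze point between the handles, fixed on the pliers, 50 mm above the table, 6 mm to the +y side of the nest's centre line; axes as nest. Handles: upright bars 37 to 63 mm above the table, along x, ending 25 to 30 mm farther towards -x. Over outer faces (y) 58 to 69 mm open, 26 mm less locked: the +y one has a grip plate set in or out, so the true middle is up to 3 mm off this point.
- handle_l (a joint): Angle of the handles, which move together mirror-wise: 0 = open, where a spring returns them; dead centre at 0.115 rad; beyond it they snap to a stop at 0.14 rad and stay locked. With the tin in place it takes about 20 N on each handle at the squeeze point (some 40 N, too much, if only one is pushed). This one is on the nest's +y side; its pivot is 95 mm towards +x of the squeeze point.
- tab (a point): Middle (84 mm above the table) of the upright round finger tab, 14 mm in diameter, standing from 66 to 98 mm above the table at the free end of the dark release lever. The lever, a bar 12 mm wide and 67 to 73 mm above the table, lies along the top of the pliers between and above the handles and reaches past their ends.
- lever_pivot (a point): Upright axis of the release lever, on the pliers' head, 140 mm from the tab (the point is above the lever, 85 mm over the table); same axes as nest.
- lever (a joint): Angle of the release lever: 0 = at rest along the pliers, to which a light spring returns it; it grows as the tab is pulled to the nest's +y side (the moving jaw's side); stop at 0.35 rad. With the pliers locked it meets the handle at 0.06 rad, then needs 10 to 15 N at the tab; by about 0.2 rad the handles have sprung open.
- tin: The tin as a whole; origin at the centre of the underside of its box, axes as tin_mid.
- nest_plate: Floor and guides of the nest between the jaws; origin 4 mm under point nest, same axes. The open jaws' faces are at y = -23 mm (rubber pad, sprung) and y = +23 mm (moving jaw), 44 mm wide, 12 to 48 mm above the nest's floor, so the tin with proud lid (40 mm) has 3 mm on either side. The jaw arms stand 43 mm or more from the centre line.
- handle_r (a joint): Angle of the handle on the nest's -y side; always the same as handle_l.
Things that resemble listed ones, but are neither listed nor needed, are in the scene too. What is shaped like the tin but purple is not meant.

How it is judged:
By the outcome, as a careful person would: the job done as asked, in the order asked, and still so for the second after the job is handed in, with the robot touching nothing.
It also fails if it takes over 66 s, if anything falls off the work surface, if the arm or the gripper's body presses on something with over 40 N, if the wrist force passes 120 N, or if a joint passes its speed limit or range.

## Robot

A 7-joint arm with a two-finger parallel gripper is mounted at the origin on the work surface. World frame = base frame: x ahead of the robot, y to its left, z up, the work surface at z = 0. Lengths are in m, angles in rad, forces in N, time in s.
With the tool pointing down it reaches from about 0.425 to 0.875 m from the base axis. Payload 4.7 kg.
Tool frame: the origin (TCP) lies midway between the tips of the shut fingers; the grasp point (between the pads) lies 19 mm behind it (ctrl.grip_depth is the distance from the TCP to the grasp point, in m); z points along the fingers, y is the direction in which the jaws open and shut (so a half turn about z gives the same grasp; the last joint's range is limited). The gripper opens to 87 mm and grips with 3 to 60 N. Pads are 19 mm wide; open, the fingers measure 117 mm over their backs; the gripper's body (75 mm by 190 mm) begins 51 mm behind the grasp point.
Start: joints at [-1.288, 0.321, -0.07, 1.45, 0.023, 1.371, -0.057], TCP at [0.173, 0.627, 0.187] pointing down, gripper open.
Joint ranges: [-2.86, 2.86], [-0.3, 2.09], [-1.38, 1.24], [0.06, 2.45], [-1.56, 4.7], [0.09, 2.05], [-2.69, 2.69]. Speed limits (rad/s): [2.57, 2.57, 3.14, 3.14, 3.14, 3.14, 3.14].

## Interface

Orientations are given as a rotation vector (axis times angle).
In Python, from bench import ctrl gives the robot as it stands. The module is installed in compiled form; this text tells all that it offers.
- The arm moves only by the shell command python3 -m inch 'ROWS' [FORCE]. ROWS is JSON, a list of rows, each a list of 5 numbers: the opening, from -1 (shut) to 1 (fully open), so that 0 is half open, then the shift along the tool's x, y, z in mm, then the turn about the tool's z in rad. In form: [[fingers, tx, ty, tz, twist], ...]. A call has 1 to 5 rows; each row shifts and turns the pose as measured when the row begins, along the tool's axes as they then stand; what a row does not reach is not made up. A row lasts 1/8 s, in which the tool goes at most 62.5 mm and 10.7 degrees, less where a joint would pass 70% of its speed; a pose out of reach is approached as far as the arm can. A call is refused whole if a number of a shift passes 62.5 or a number of a turn 0.188, either way. A call with a gripper value outside its range is refused whole. The fingers move at their own pace and stop on an object; FORCE is the grip in N (left out, the last holds). Time passes only in rows, so rows that do not move let the fingers close. It gives the time, the measured TCP pose, the force and the opening at its end, in the units of the state.
- ctrl.get_state(): the state, without advancing time (a new reading comes with each control period).
- ctrl.get_image(name): name is "side" or "top" or "wrist"; returns a dict with "color" (384x512x3 uint8, red, green, blue), "range_z" (384x512 float32, m along the optical axis (not along the pixel's ray), 0 where there is no reading), "K" (3x3 intrinsics, pixels), "R" (3x3) and "t" (3): a world point X has camera coordinates R X + t. Camera axes: x right, y down, z forward; pixel columns grow to the right and rows downward; lengths in m; the calibration is good to about 2 mm. A picture is of the moment at which its call begins.
- ctrl.close_job(): hands the job in, once; it reports no verdict.
The state is a dict: "time": time; "joint_positions": joint angles; "qd": joint speeds; "joint_torque": joint torques, N m; "position": TCP position; "tool_rot": TCP orientation; "ft_force": force on the tool from outside, world axes, zero at the start; "torque": the same for the moment, N m; "grip_width": opening from 0.0 (shut) to 1.0 (fully open).
Only numpy, scipy, OpenCV 4.12 (cv2) and the standard library are available. Lean on these libraries where they do the work, as an engineer would, in place of code of your own. Each camera call takes 0.05 s, during which the arm holds its last target. There are 200 camera calls.

## Working session

There is one attempt and no reset: what is moved stays moved. The work goes in short steps, Python scripts to look and compute and a shell command to move; the robot and the scene stay as the last step left them, time stands still between calls to the robot, and variables do not carry over. Pictures are saved under pics/ and viewed, about 8 in all and at most 12, crops included, and the job is handed in when it is done.

```bash
mkdir -p pics; cat > h.py <<'E'
import numpy as np, cv2
from bench import ctrl
from scipy.spatial.transform import Rotation as Rn
def shot(name,fn):
    im=ctrl.get_image(name); np.savez('pics/'+fn+'.npz',**im)
    cv2.imwrite('pics/'+fn+'.png',im['color'][:,:,::-1]); return im
def cloud(im):
    z=im['range_z']; v,u=np.indices(z.shape); K=im['K']
    c=np.stack([(u-K[0,2])/K[0,0]*z,(v-K[1,2])/K[1,1]*z,z],-1)
    p=(c-im['t'])@im['R']; p[z<=0]=np.nan; return p
E
python3 - <<'E'
from h import *
a=shot('top','t0');b=shot('side','s0')
s=ctrl.get_state();print(s)
for i in(a,b):print(i['K'],-i['R'].T@i['t'],i['R'])
E
```

```text
{'time': 0.1, 'joint_positions': array([-1.28788975,  0.32173205, -0.07005754,  1.45157778,  0.02262326,
        1.37078506, -0.05689872]), 'qd': array([-0.00070796, -0.00222869, -0.00036084, -0.00291639,  0.00139326,
        0.00103015, -0.00042751]), 'joint_torque': array([ 6.52625022e-05, -4.92569017e+01, -4.05430505e-01, -3.13403428e+01,
       -6.40499010e-02,  3.93344311e-02,  6.87605211e-05]), 'position': array([0.17255414, 0.62609525, 0.18626921]), 'tool_rot': array([-4.20942773e-01, -3.11315658e+00,  2.69078359e-03]), 'ft_force': array([0.46802071, 0.15710301, 0.00762244]), 'torque': array([-0.01604388,  0.05543486, -0.01619745]), 'grip_width': 1.00020806937696}
[[360.38215707   0.         257.26782964]
 [  0.         360.38215707 196.69405896]
 [  0.           0.           1.        ]] [ 0.39777796 -0.00542922  1.11289474] [[-1.50021717e-02 -9.99883912e-01 -2.66426539e-03]
 [-9.86330669e-01  1.52360025e-02 -1.64072166e-01]
 [ 1.64093712e-01  1.66407866e-04 -9.86444740e-01]]
[[484.36928041   0.         254.44204425]
 [  0.         484.36928041 184.22325572]
 [  0.           0.           1.        ]] [ 0.22141545 -0.98938296  0.95507216] [[ 0.94273924 -0.33350266 -0.00432506]
 [-0.22213342 -0.61814407 -0.75402563]
 [ 0.24879605  0.71181029 -0.65683076]]
```

View pics/t0.png

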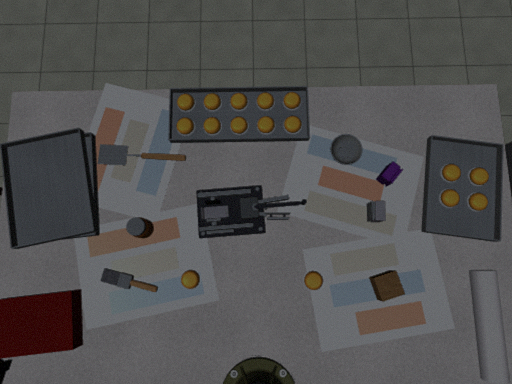

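View pics/s0.png

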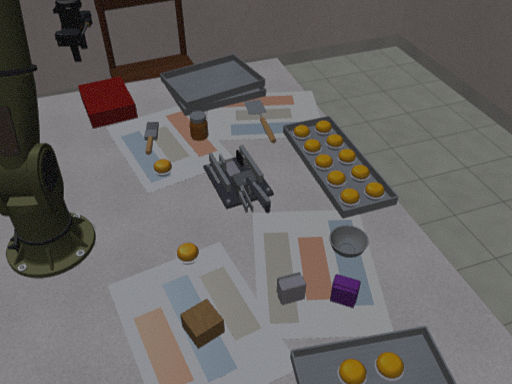

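```bash
python3 - <<'E'
from h import *
a=dict(np.load('pics/t0.npz'));b=dict(np.load('pics/s0.npz'))
A=cv2.resize(a['color'][170:250,185:315],None,fx=6,fy=6,interpolation=3)[:,:,::-1]
A=np.clip(A*1.8,0,255)
t1=cv2.resize(a['color'][190:232,355:405],None,fx=7,fy=7)[:,:,::-1]
t2=cv2.resize(b['color'][265:310,265:315],None,fx=7,fy=7)[:,:,::-1]
cv2.imwrite('pics/c1.png',A[:,:780])
for im,n,(r0,r1,c0,c1) in((a,'top',(195,228,362,390)),(b,'side',(268,308,272,310))):
    p=cloud(im)[r0:r1,c0:c1].reshape(-1,3); 
    q=p[(p[:,2]>.05)&(p[:,2]<.075)]
    print(n,len(q),np.median(q,0),cv2.minAreaRect((q[:,:2]*1000).astype(np.float32)))
    h=np.histogram(p[:,2],bins=np.arange(-.01,.09,.01));print(h[0])
P=cloud(a); np.set_printoptions(linewidth=250,precision=0,suppress=True)
print((P[182:242:2,192:310:3,2]*1000).round())
B=np.zeros((340,720,3));B[:294,:350]=t1;B[:315,360:710]=t2
cv2.imwrite('pics/c2.png',np.vstack([np.pad(B,((0,0),(0,60),(0,0)))]))
E
```

```text
top 285 [ 0.52768859 -0.36077977  0.05938927] ((528.47314453125, -361.239013671875), (40.3735466003418, 60.386260986328125), 85.50970458984375)
[121 421  13  24  27  28 172 113   0]
side 406 [ 0.52645118 -0.36795002  0.0578972 ] ((527.15380859375, -364.74249267578125), (42.63469696044922, 60.761985778808594), 87.49437713623047)
[373 443  70  71  76  78 332  74   0]
[[-1. -3.  4. ...  1.  3.  2.]
 [ 2.  7. -2. ...  1.  5. nan]
 [ 0.  2. -2. ...  0.  0.  3.]
 ...
 [ 1. -1. -1. ... -0. -3.  2.]
 [ 2.  3.  2. ...  1.  1.  1.]
 [ 2. -0.  1. ...  1. -0.  1.]][ WARN:0@0.710] global loadsave.cpp:1063 imwrite_ Unsupported depth image for selected encoder is fallbacked to CV_8U.
```

View pics/c1.png

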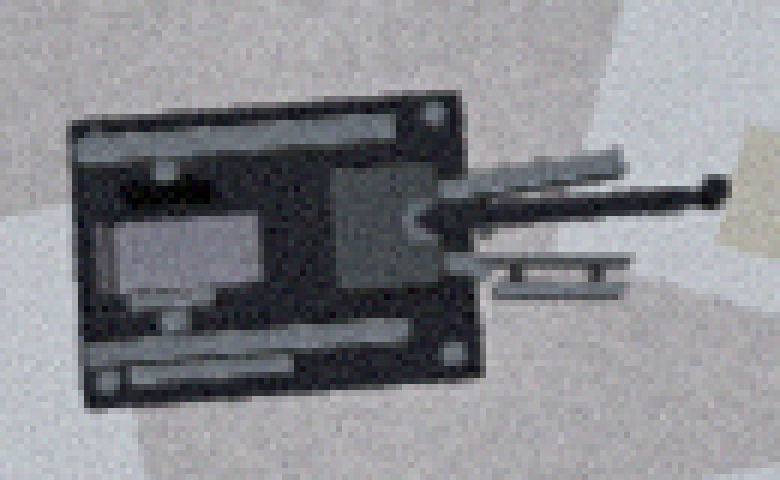

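View pics/c2.png

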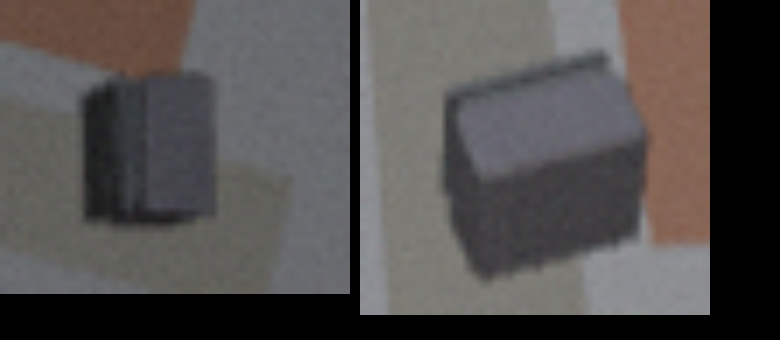

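```bash
cat >> h.py <<'E'
def ray(im,u,v,z):
    d=im['R'].T@np.linalg.inv(im['K'])@np.array([u,v,1.]); c=-im['R'].T@im['t']
    return c+d*(z-c[2])/d[2]
def togo(target,ang=None):
    """shift in tool axes (mm) and twist (rad) to bring TCP to target, tool y to world angle ang (deg, mod 180)"""
    s=ctrl.get_state(); M=Rn.from_rotvec(s['tool_rot']).as_matrix()
    a=np.degrees(np.arctan2(M[1,1],M[0,1]))
    print('TCP mm',(s['position']*1000).round(1),'yang',a.round(2),'tilt',M[:,2].round(3),'q7',s['joint_positions'][6].round(2),'t',round(s['time'],2),'F',s['ft_force'].round(1),'grip',round(s['grip_width'],3))
    print('shift',(M.T@(np.array(target)-s['position'])*1000).round(1), 'twist',None if ang is None else np.round(-np.radians((ang-a+90)%180-90),3))
E
python3 - <<'E'
from h import *
a=dict(np.load('pics/t0.npz'))
for n,X,Y,z in(('tab',713,190,.098),('piv',430,215,.085),('h_up_end',622,162,.063),('h_lo_end',630,262,.063),('plate_end',624,290,.063),('nest',186,250,.016),('tl',110,218,.016),('tr',258,210,.016),('headblk',330,170,.06),('headblk',440,280,.06)):
    print(n,ray(a,185+X/6,170+Y/6,z).round(4))
P=cloud(a)
for n,X,Y in(('tab',713,190),('lever',550,207),('h',600,162),('hb',380,240),('nest',186,245),('jaw',168,170),('jaw2',175,320),('armu',230,135),('arml',250,340),('knob',430,215)):
    u,v=int(185+X/6),int(170+Y/6); print(n,np.nanmedian(P[v-1:v+2,u-1:u+2].reshape(-1,3),0).round(3))
E
for i in 1 2; do python3 -m inch '[[1,-44,-39,-8,0],[1,-44,-39,-8,0],[1,-44,-39,-8,0],[1,-44,-39,-8,0],[1,-44,-39,-8,0]]' | tail -3; done
```

```text
tab [ 0.5502 -0.1376  0.098 ]
piv [ 0.5421 -0.0031  0.085 ]
h_up_end [ 0.5701 -0.0979  0.063 ]
h_lo_end [ 0.5205 -0.1004  0.063 ]
plate_end [ 0.5069 -0.097   0.063 ]
nest [0.5357 0.1219 0.016 ]
tl [0.5528 0.1609 0.016 ]
tr [0.5558 0.0851 0.016 ]
headblk [0.5688 0.0459 0.06  ]
headblk [ 0.5135 -0.0075  0.06  ]
tab [ 0.552 -0.135  0.098]
lever [ 0.548 -0.059  0.074]
h [ 0.57  -0.087  0.063]
hb [0.533 0.022 0.065]
nest [0.54  0.122 0.017]
jaw [0.572 0.127 0.054]
jaw2 [0.498 0.123 0.055]
armu [0.589 0.096 0.059]
arml [0.487 0.087 0.061]
knob [ 0.546 -0.001  0.074]
tool_rot: [-0.404, -3.111, 0.012]
ft_force: [0.8, 0.8, 0.0]
grip_width: 1.002
tool_rot: [-0.403, -3.111, 0.01]
ft_force: [0.4, 0.5, 0.4]
grip_width: 0.999
```

```bash
python3 - <<'E'
from h import *
togo([.5,.08,.26],94)
w=shot('wrist','w0'); print(-w['R'].T@w['t'],w['R'],w['K'])
E
```

```text
TCP mm [499.1 121.5 263.9] yang 75.23 tilt [-0.005 -0.006 -1.   ] q7 1.02 t 1.35 F [0.4 0.5 0.4] grip 0.999
shift [-11.4 -39.8   4.2] twist -0.328
[0.41860356 0.14432893 0.46061895] [[ 0.25422658  0.96712338 -0.00642019]
 [ 0.92225427 -0.24042225  0.30272795]
 [ 0.29123172 -0.08288254 -0.95305539]] [[313.1918136    0.         258.90415577]
 [  0.         313.1918136  195.18247729]
 [  0.           0.           1.        ]]
```

View pics/w0.png

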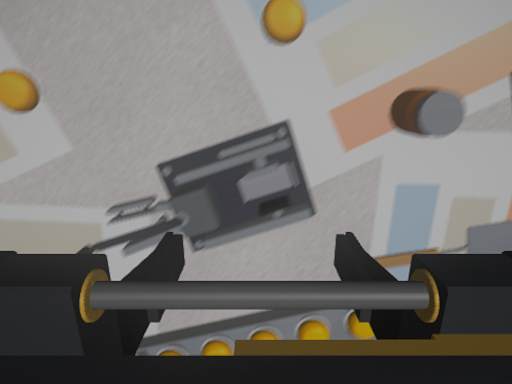

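```bash
python3 -m inch '[[1,0,0,0,0.174],[1,0,0,0,0.174],[1,0,0,0,0.174],[1,0,0,0,0.174],[1,0,0,0,0.174]]' | tail -1
python3 -m inch '[[1,0,0,0,0.174],[1,0,0,0,0.174],[1,0,0,0,0.174]]' | tail -1
python3 -m inch '[[1,-58,8,7,0],[1,-58,8,7,0],[1,-58,8,7,0],[1,-58,8,7,0],[1,-58,8,7,0]]' | tail -1
python3 -m inch '[[1,-58,8,7,0],[1,-58,8,7,0],[1,-58,8,7,0],[1,0,0,0,0]]' | tail -1
python3 - <<'E'
from h import *
togo([.527,-.363,.20],-4.5)
w=shot('wrist','w1'); print(-w['R'].T@w['t'])
P=cloud(w);q=P[(abs(P[...,0]-.527)<.06)&(abs(P[...,1]+.363)<.05)&(P[...,2]>.05)&(P[...,2]<.07)]
print(len(q),q[:,2].mean(),cv2.minAreaRect((q[:,:2]*1000).astype(np.float32)))
E
```

```text
grip_width: 1.004
grip_width: 0.999
grip_width: 0.995
grip_width: 1.005
TCP mm [ 497.3 -369.4  206.3] yang -7.98 tilt [-0.01  -0.013 -1.   ] q7 0.64 t 3.52 F [ 0.   0.2 -0.4] grip 1.005
shift [10.6 28.6  5.9] twist -0.061
[ 0.51154273 -0.28280729  0.4014985 ]
1817 0.05770812331883427 ((527.6763305664062, -361.86810302734375), (40.086769104003906, 59.9129524230957), 88.12955474853516)
```

View pics/w1.png

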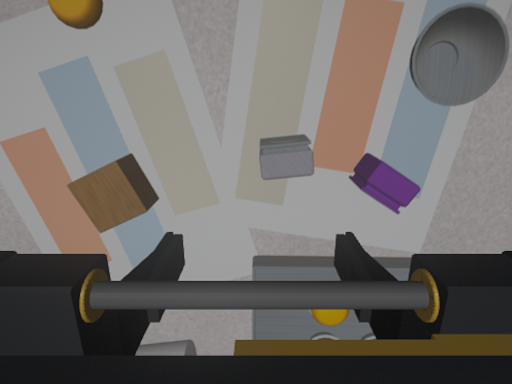

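```bash
python3 -m inch '[[1,3,31,0,-0.106],[1,0,0,0,0]]' | tail -1
python3 - <<'E'
from h import *
togo([.528,-.367,.023],-1.9)
E
```

```text
grip_width: 1.003
TCP mm [ 532.  -363.7  205.8] yang -1.35 tilt [-0.009 -0.007 -1.   ] q7 0.74 t 3.83 F [-0.1  0.3  0.2] grip 1.003
shift [ -2.   -2.4 182.8] twist 0.01
```

```bash
python3 -m inch '[[1,-2,-2,50,0],[1,0,0,50,0],[1,0,0,40,0],[1,0,0,25,0],[1,0,0,10,0]]' | tail -1
python3 - <<'E'
from h import *
togo([.528,-.367,.023],-1.9)
E
```

```text
grip_width: 0.999
TCP mm [ 531.  -358.8   29. ] yang -1.07 tilt [-0.004 -0.004 -1.   ] q7 0.81 t 4.45 F [ 0.   0.4 -0.1] grip 0.999
shift [-8.2 -2.8  6.1] twist 0.014
```

```bash
python3 -m inch '[[1,-8,-3,6,0.014],[1,0,0,0,0]]' | tail -1
python3 - <<'E'
from h import *
togo([.528,-.367,.023],-1.9)
E
python3 -m inch '[[0.1,0,0,0,0],[0.1,0,0,0,0],[0.1,0,0,0,0],[0.1,0,0,0,0],[0.1,0,0,0,0]]' 15
python3 - <<'E'
from h import *
togo([.528,-.367,.023],-1.9)
w=shot('side','s1')
E
```

```text
grip_width: 1.004
TCP mm [ 528.2 -366.5   24.1] yang -1.88 tilt [-0.002 -0.004 -1.   ] q7 0.82 t 4.7 F [-0.2  0.7 -0.4] grip 1.004
shift [-0.5 -0.2  1.1] twist 0.0
time: 5.32
position: [0.53, -0.3677, 0.027]
tool_rot: [2.254, 2.181, -0.004]
ft_force: [0.1, 0.1, 0.2]
grip_width: 0.576
TCP mm [ 530.  -367.7   27. ] yang -1.9 tilt [ 0.002 -0.006 -1.   ] q7 0.82 t 5.33 F [0.1 0.1 0.2] grip 0.576
shift [ 0.6 -2.   4. ] twist -0.0
```

```bash
python3 - <<'E'
from h import *
w=shot('wrist','w2');s=dict(np.load('pics/s1.npz'))
A=cv2.resize(s['color'][220:330,230:340],(440,440));B=cv2.resize(w['color'][100:384,100:412],(350,320))
C=np.zeros((440,790,3),np.uint8);C[:,:440]=A;C[:320,440:]=B
cv2.imwrite('pics/c3.png',C[:,:,::-1])
E
```

```text
(no output)
```

View pics/c3.png

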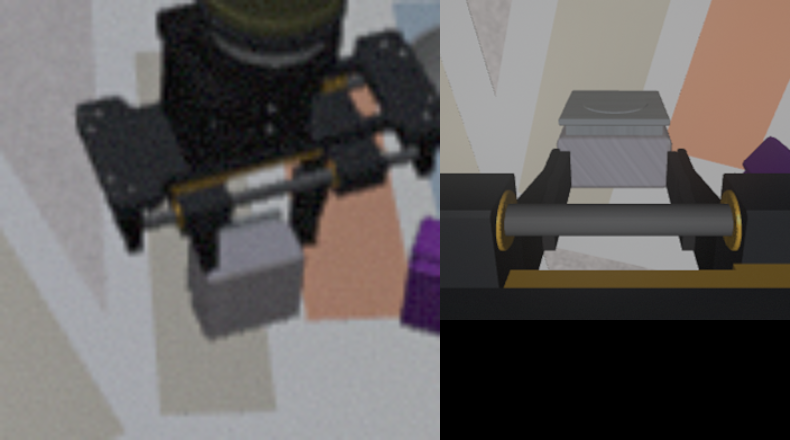

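```bash
python3 -m inch '[[-0.3,0,0,0,0],[-0.3,0,0,0,0],[-0.3,0,0,0,0]]' 15
python3 -m inch '[[-0.3,0,0,-20,0],[-0.3,0,0,-40,0],[-0.3,0,0,-40,0],[-0.3,0,0,-40,0],[-0.3,0,0,0,0]]'
python3 - <<'E'
from h import *
togo([.528,-.367,.2],-1.9)
E
```

```text
time: 5.8
position: [0.5298, -0.3675, 0.0267]
tool_rot: [2.255, 2.181, -0.004]
ft_force: [-0.1, 0.1, -0.1]
grip_width: 0.367
time: 6.42
position: [0.5298, -0.3682, 0.1769]
tool_rot: [2.253, 2.176, -0.003]
ft_force: [0.7, 0.2, -0.0]
grip_width: 0.349
TCP mm [ 529.8 -368.2  176.9] yang -1.98 tilt [ 0.005 -0.008 -1.   ] q7 0.75 t 6.42 F [ 0.7  0.2 -0. ] grip 0.349
shift [  1.   -1.7 -23.1] twist -0.001
```

```bash
python3 - <<'E'
from h import *
w=shot('wrist','w3')
def tin(w):
    P=cloud(w);q=P[(abs(P[...,0]-.527)<.08)&(abs(P[...,1]+.363)<.07)&(P[...,2]>.04)&(P[...,2]<.075)]
    print(len(q),q[:,2].mean(),cv2.minAreaRect((q[:,:2]*1000).astype(np.float32)),w['t'])
tin(w)
s=shot('side','s3');tin(s)
np.set_printoptions(linewidth=220,suppress=True,precision=3)
P=cloud(dict(np.load('pics/s1.npz')))
for X,Y in((205,240),(210,260),(300,230),(135,240),(240,240),(250,290),(265,220),(290,250)):
    print(X,Y,P[220+Y//4,230+X//4])
E
```

```text
2242 0.056923898215542855 ((527.619873046875, -361.1413879394531), (40.273929595947266, 59.973838806152344), 88.74797821044922) [-0.543326   -0.36616815  0.26887726]
483 0.055358714558541806 ((527.6229248046875, -363.6129455566406), (43.65290451049805, 60.386722564697266), 87.58221435546875) [-0.53456814  0.15775145  1.27648645]
205 240 [ 0.495 -0.38   0.095]
210 260 [ 0.499 -0.379  0.074]
300 230 [ 0.555 -0.378  0.078]
135 240 [ 0.445 -0.401  0.143]
240 240 [ 0.524 -0.365  0.065]
250 290 [ 0.524 -0.381  0.039]
265 220 [ 0.545 -0.352  0.058]
290 250 [ 0.55  -0.376  0.059]
```

```bash
python3 - <<'E'
from h import *
def tf(w,pos,rot):
    P=cloud(w);return (P-pos)@Rn.from_rotvec(rot).as_matrix()
np.set_printoptions(suppress=True,precision=0,linewidth=200)
s=ctrl.get_state()
w=shot('wrist','w4'); T=tf(w,s['position'],s['tool_rot'])*1000
print(s['position'],s['time'])
m=(T[...,2]<20)&(w['range_z']>0)
v,u=np.where(m); print('wrist fingers: max z',T[m][:,2].max(), 'rows',v.min())
for r in range(v.min(),v.min()+60,6):
    k=np.where(m[r])[0]; 
    if len(k): print(r,k.min(),k.max(),T[r,k.min()],T[r,k.max()])
sd=shot('side','s4');T=tf(sd,s['position'],s['tool_rot'])*1000
m=(abs(T[...,0])<40)&(abs(T[...,1])<70)&(T[...,2]<20)&(T[...,2]>-90)
for a in range(-90,20,10):
    k=m&(T[...,2]>=a)&(T[...,2]<a+10); q=T[k]
    if len(q): print(a,len(q),q[:,0].min(),q[:,0].max(),np.percentile(q[:,1],[2,25,50,75,98]))
E
```

```text
[ 1. -0.  0.] 6.525
wrist fingers: max z -33.21225281637602 rows 232
232 217 300 [ 11. -23. -35.] [ 11.  24. -34.]
238 214 303 [ 11. -24. -43.] [ 11.  24. -43.]
244 212 305 [ 11. -24. -50.] [ 12.  24. -50.]
250 211 306 [ 11. -23. -56.] [ 11.  24. -56.]
256 0 511 [  37.  -80. -110.] [  37.   80. -109.]
262 0 511 [  36.  -79. -111.] [  35.   79. -110.]
268 0 511 [  34.  -79. -111.] [  33.   80. -110.]
274 0 511 [  33.  -78. -113.] [  32.   79. -111.]
280 0 511 [  31.  -78. -114.] [  30.   80. -111.]
286 0 511 [  33.  -74. -119.] [  33.   72. -120.]
-90 32 -13.04763485383697 9.722511150032487 [15. 19. 21. 25. 30.]
-80 42 -13.075039454906449 6.929309002768794 [-28. -19.  16.  21.  28.]
-70 49 -13.377802273984347 6.757609980911323 [-27. -21.  16.  19.  25.]
-60 57 -13.870411629766187 10.149618594333658 [-25. -21.  14.  17.  23.]
-50 51 -11.95032496947406 10.538670785527659 [-25. -23.  14.  16.  24.]
-40 39 -12.362941963696027 8.656062016700554 [-25. -23.  15.  17.  23.]
```

```bash
python3 - <<'E'
from h import *
np.set_printoptions(suppress=True,precision=0,linewidth=200)
def rep(f,pos,rot):
    w=dict(np.load(f'pics/{f}.npz'));T=(cloud(w)-pos)@Rn.from_rotvec(rot).as_matrix()*1000
    m=(abs(T[...,0])<25)&(abs(T[...,1])<62)&(T[...,2]<40)&(T[...,2]>-90);z=T[m][:,2]
    print(f,len(z),np.histogram(z,np.arange(-90,41,10))[0],np.sort(z)[-8:])
rep('s0',np.array([.1726,.6261,.1863]),[-.4209,-3.113,.0027])
c=np.radians
def rv(yang,): 
    y=np.array([np.cos(c(yang)),np.sin(c(yang)),0]);z=np.array([0,0,-1]);return Rn.from_matrix(np.stack([np.cross(y,z),y,z],1)).as_rotvec()
rep('w0',np.array([.4991,.1215,.2639]),rv(75.23))
rep('w1',np.array([.4973,-.3694,.2063]),rv(-7.98))
rep('w4',ctrl.get_state()['position'],ctrl.get_state()['tool_rot'])
rep('s4',ctrl.get_state()['position'],ctrl.get_state()['tool_rot'])
E
```

```text
s0 157 [19 24 26 32 35 21  0  0  0  0  0  0  0] [-38. -37. -36. -35. -35. -35. -34. -34.]
w0 4229 [856 894 734 762 648 335   0   0   0   0   0   0   0] [-34. -34. -33. -33. -33. -33. -33. -33.]
w1 4227 [833 900 739 772 647 336   0   0   0   0   0   0   0] [-33. -33. -33. -33. -33. -33. -33. -32.]
w4 2927 [665 686 582 476 387 131   0   0   0   0   0   0   0] [-36. -36. -36. -36. -36. -36. -36. -35.]
s4 267 [33 51 48 55 56 24  0  0  0  0  0  0  0] [-37. -37. -36. -35. -35. -35. -34. -33.]
```

```bash
sed -i "s/s=ctrl.get_state(); M=\(.*\)/s=ctrl.get_state(); M=\1; s['position']=s['position']-0.035*M[:,2]  # real tips are 35 mm behind the reported TCP/" h.py
python3 -m inch '[[1,0,0,0,0],[1,0,0,0,0],[1,0,0,0,0],[1,0,0,0,0]]' | tail -1
python3 -m inch '[[1,0,0,30,0],[1,0,0,30,0],[1,0,0,25,0],[1,0,0,20,0],[1,0,0,0,0]]' | tail -1
python3 - <<'E'
from h import *
togo([.5278,-.3665,.023],-1.6)
E
```

```text
grip_width: 0.716
grip_width: 1.0
TCP mm [ 526.5 -365.    95.4] yang -1.95 tilt [-0.007 -0.002 -1.   ] q7 0.8 t 7.75 F [-0.4 -1.2 -0.1] grip 1.0
shift [-1.3  1.9 72.4] twist -0.006
```

```bash
python3 -m inch '[[1,-1,2,20,-0.006],[1,0,0,20,0],[1,0,0,15,0],[1,0,0,10,0],[1,0,0,0,0]]' | tail -2
python3 - <<'E'
from h import *
togo([.5278,-.3665,.023],-1.6)
E
```

```text
ft_force: [0.7, 0.6, 0.1]
grip_width: 1.002
TCP mm [ 529.1 -367.    27.2] yang -1.57 tilt [-0.005 -0.003 -1.   ] q7 0.84 t 8.38 F [0.7 0.6 0.1] grip 1.002
shift [ 0.4 -1.3  4.2] twist 0.001
```

```bash
python3 -m inch '[[1,0,-1,2,0],[0.1,0,0,0,0],[0.1,0,0,0,0],[0.1,0,0,0,0],[0.1,0,0,0,0]]' 20
python3 -m inch '[[0.1,0,0,0,0],[0.1,0,0,0,0],[0.1,0,0,0,0]]'
python3 -m inch '[[0.1,0,0,-15,0],[0.1,0,0,-20,0],[0.1,0,0,-20,0],[0.1,0,0,-20,0],[0.1,0,0,0,0]]'
python3 - <<'E'
from h import *
togo([.5278,-.3665,.023],-1.6)
E
```

```text
time: 9.0
position: [0.529, -0.368, -0.008]
tool_rot: [2.25, 2.189, -0.007]
ft_force: [-0.3, -0.5, -0.9]
grip_width: 0.685
time: 9.38
position: [0.529, -0.3681, -0.008]
tool_rot: [2.25, 2.189, -0.007]
ft_force: [-1.1, -0.1, -0.3]
grip_width: 0.688
time: 10.0
position: [0.53, -0.3683, 0.074]
tool_rot: [2.249, 2.187, -0.005]
ft_force: [0.3, -0.1, -1.4]
grip_width: 0.692
TCP mm [ 530.  -368.1  109. ] yang -1.58 tilt [ 0.001 -0.006 -1.   ] q7 0.8 t 10.0 F [ 0.3 -0.1 -1.4] grip 0.692
shift [ 2.  -2.3 86. ] twist 0.0
```

```bash
python3 -m inch '[[0.1,0,0,-30,0],[0.1,0,0,-30,0],[0.1,45,3,-10,0],[0.1,55,5,0,0],[0.1,55,5,0,0]]' | tail -1
python3 -m inch '[[0.1,55,5,0,0],[0.1,55,5,0,0],[0.1,55,5,0,0],[0.1,55,5,0,0],[0.1,55,5,0,0]]' | tail -1
python3 -m inch '[[0.1,45,5,0,0],[0.1,0,0,0,-0.166],[0.1,0,0,0,-0.166],[0.1,0,0,0,-0.166],[0.1,0,0,0,-0.166]]' | tail -1
python3 -m inch '[[0.1,0,0,0,-0.166],[0.1,0,0,0,-0.166],[0.1,0,0,0,-0.166],[0.1,0,0,0,-0.166],[0.1,0,0,0,-0.166]]' | tail -1
python3 - <<'E'
from h import *
togo([.585,.122,.17],93.4)
E
```

```text
grip_width: 0.69
grip_width: 0.686
grip_width: 0.68
grip_width: 0.691
TCP mm [580.2 121.9 168.3] yang 86.81 tilt [-0.015 -0.008 -1.   ] q7 1.35 t 12.5 F [-0.2 -0.2 -1.3] grip 0.691
shift [-4.7  0.3 -1.8] twist -0.115
```

```bash
python3 -m inch '[[0.1,0,0,0,-0.115],[0.1,0,0,0,0]]' | tail -1
python3 - <<'E'
from h import *
togo([.585,.122,.17],93.4)
w=shot('wrist','w5'); K=w['K']
c=w['color'][40:260,90:400]
cv2.imwrite('pics/c5.png',np.clip(cv2.resize(c,None,fx=2.5,fy=2.5,interpolation=3)[:,:,::-1]*1.5,0,255).astype(np.uint8))
E
```

```text
grip_width: 0.685
TCP mm [579.4 121.4 167.1] yang 93.55 tilt [-0.018 -0.009 -1.   ] q7 1.46 t 12.75 F [-0.1  0.1 -1.8] grip 0.685
shift [-5.6  0.2 -3. ] twist 0.003
```

View pics/c5.png

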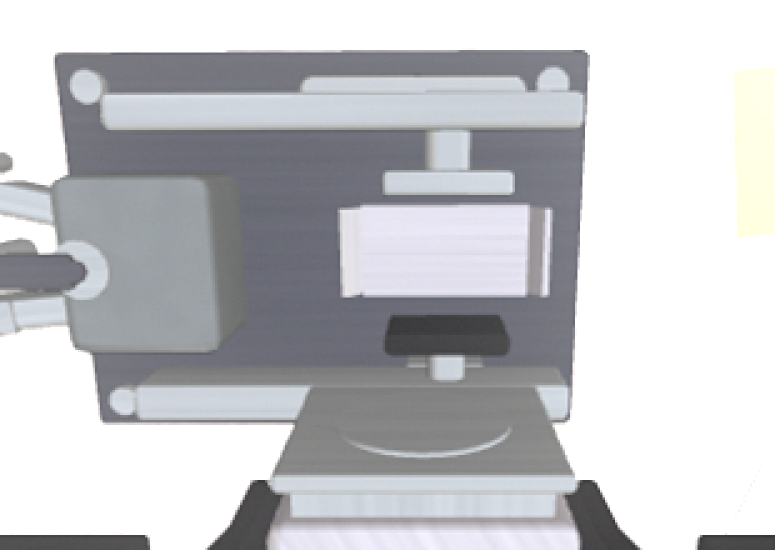

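```bash
python3 - <<'E'
from h import *
np.set_printoptions(suppress=True,precision=1,linewidth=200)
w=dict(np.load('pics/w5.npz'));P=cloud(w)
def pr(n,X,Y,z): print(n,(ray(w,90+X/2.5-.3,40+Y/2.5-.3,z)*1000))
for n,X,Y,z in(('mj inner L',384,193,.064),('mj inner R',514,193,.064),('floor TL',360,206,.016),('floor TR',528,206,.016),('floor BL',360,296,.016),('floor BR',528,296,.016),
 ('guide L outer',340,252,.025),('guide R outer',550,252,.025),('pad botL',390,316,.028),('pad botR',505,316,.028),('arm in TL',104,128,.062),('arm in TR',583,125,.062),('base TL',55,53,.012),('base TR',588,52,.012),('piv',82,271,.073)): pr(n,X,Y,z)
# depth: profile along nest y through centre column
for X in (430,450,470):
    u=int(90+X/2.5)
    print([(int((v-40)*2.5),*(P[v,u]*1000).round(0)) for v in range(40+150//5*2,40+360//5*2+6,2)])
v=40+252*2//5
print([(int((u-90)*2.5),*(P[v,u]*1000).round(0)) for u in range(90+330*2//5,90+560*2//5,2)])
# moving arm line angle
E
```

```text
mj inner L [511.8 103.8  64. ]
mj inner R [509.1 146.6  64. ]
floor TL [519.9  92.1  16. ]
floor TR [515.7 157.7  16. ]
floor BL [555.4  93.5  16. ]
floor BR [551.  161.3  16. ]
guide L outer [537.1  85.8  25. ]
guide R outer [531.9 166.8  25. ]
pad botL [560.3 106.5  28. ]
pad botR [557.5 151.5  28. ]
arm in TL [497.1  11.6  62. ]
arm in TR [486.5 167.1  62. ]
base TL [471.2 -25.2  12. ]
base TR [458.4 175.   12. ]
piv [542.5   6.3  73. ]
[(150, np.float64(498.0), np.float64(118.0), np.float64(52.0)), (155, np.float64(499.0), np.float64(118.0), np.float64(50.0)), (160, np.float64(501.0), np.float64(119.0), np.float64(52.0)), (165, np.float64(502.0), np.float64(119.0), np.float64(50.0)), (170, np.float64(504.0), np.float64(119.0), np.float64(55.0)), (175, np.float64(505.0), np.float64(119.0), np.float64(62.0)), (180, np.float64(507.0), np.float64(119.0), np.float64(64.0)), (185, np.float64(509.0), np.float64(119.0), np.float64(62.0)), (190, np.float64(510.0), np.float64(119.0), np.float64(63.0)), (195, np.float64(512.0), np.float64(119.0), np.float64(61.0)), (200, np.float64(516.0), 
[... 10035 characters left out ...]
16.0)), (505, np.float64(534.0), np.float64(151.0), np.float64(14.0)), (510, np.float64(533.0), np.float64(153.0), np.float64(15.0)), (515, np.float64(533.0), np.float64(155.0), np.float64(15.0)), (520, np.float64(533.0), np.float64(157.0), np.float64(15.0)), (525, np.float64(533.0), np.float64(159.0), np.float64(14.0)), (530, np.float64(533.0), np.float64(161.0), np.float64(14.0)), (535, np.float64(532.0), np.float64(162.0), np.float64(19.0)), (540, np.float64(532.0), np.float64(164.0), np.float64(22.0)), (545, np.float64(532.0), np.float64(166.0), np.float64(22.0)), (550, np.float64(533.0), np.float64(169.0), np.float64(11.0)), (555, np.float64(533.0), np.float64(171.0), np.float64(11.0))]
```

```bash
python3 - <<'E'
from h import *
w=dict(np.load('pics/w5.npz'));P=cloud(w)*1000
X0=lambda X:int(90+X/2.5);Y0=lambda Y:int(40+Y/2.5)
f=P[Y0(400):Y0(468),X0(330):X0(520)].reshape(-1,3); f=f[~np.isnan(f[:,0])]
for a in range(130,215,10):
    k=f[(f[:,2]>=a)&(f[:,2]<a+10)]; 
    if len(k):print(a,len(k),np.median(k,0).round(1),np.polyfit(k[:,1],k[:,0],1)[0].round(3))
for n,X,Y,z in(('lid top L',272,478,.196),('lid top R',577,478,.196),('lid bot L',312,388,.142),('lid bot R',540,388,.142),('body L',268,545,.2),('body R',580,545,.2)):
    print(n,(ray(w,90+X/2.5-.3,40+Y/2.5-.3,z)*1000).round(1), P[Y0(Y)+1,X0(X+ (8 if X<400 else -8))].round(1))
togo([0,0,0])
E
```

```text
150 181 [553.2 120.6 157.8] -0.062
160 449 [553.3 120.6 165.3] -0.059
170 526 [553.5 120.2 175.1] -0.06
180 681 [554.  120.7 185.4] -0.06
190 209 [554.7 119.4 191.6] -0.064
lid top L [557.6  92.4 196. ] [557.3  94.4 197.6]
lid top R [553.9 148.8 196. ] [553.6 146.8 198.2]
lid bot L [556.4  92.1 142. ] [555.4  95.  147.3]
lid bot R [552.7 149.2 142. ] [552.2 146.2 146.8]
body L [569.3  92.6 200. ] [570.9  93.6 198.1]
body R [565.5 150.  200. ] [567.  148.8 198.5]
TCP mm [579.4 121.4 167.1] yang 93.51 tilt [-0.018 -0.009 -1.   ] q7 1.46 t 12.8 F [-0.1 -0.9 -1.3] grip 0.688
shift [582.6 -84.4 178.4] twist None
```

```bash
python3 -m inch '[[0.1,20,3,20,0],[0.1,18,2,20,0],[0.1,0,0,20,0],[0.1,0,0,0,0]]' | tail -1
python3 - <<'E'
from h import *
togo([.5411,.1258,.100],93.6)
E
```

```text
grip_width: 0.688
TCP mm [538.8 123.3 106. ] yang 92.98 tilt [-0.018 -0.009 -1.   ] q7 1.42 t 13.3 F [-0.9  0.7 -0.2] grip 0.688
shift [-2.5  2.4  5.9] twist -0.011
```

```bash
python3 -m inch '[[0.1,-2,2,3,-0.011],[0.1,0,0,0,0]]' | tail -1
cat > rel.py <<'E'
from h import *
togo([.5411,.1258,.100],93.6)
w=shot('wrist','wr'+str(int(ctrl.get_state()['time']*100)));P=cloud(w)*1000
x=np.array([-.0637,.998]);y=np.array([-.998,-.0637])
Q=P[...,:2]-[535.2,126.3];a=Q@x;b=Q@y;z=P[...,2]
tz=(ctrl.get_state()['position'][2]+.035)*1000
def md(n,m,v): print(n,m.sum(),np.round(np.percentile(v[m],[5,50,95]),1) if m.any() else '')
m=(abs(a)<20)&(z>tz-15)&(z<tz+25)&(b>5)&(b<32); md('lid face b (want 20)',m,b)
if m.any(): print('slope',np.polyfit(a[m],b[m],1)[0].round(3),'tilt',np.polyfit(z[m],b[m],1)[0].round(3))
m=(z>tz+24)&(z<tz+36)&(abs(a)<40)&(b>-25)&(b<25); md('top a (want +-30)',m,a);md('top z',m,z)
m=(z>59)&(z<68)&(abs(a)<25)&(b>15)&(b<36); md('mov jaw top b',m,b);md('mov jaw a',m,a)
m=(z>13)&(z<19)&(abs(a)<45)&(b>-25)&(b<25); md('floor a',m,a); md('floor b',m,b)
m=(z>20)&(z<27)&(abs(a)<50)&(abs(a)>28)&(abs(b)<25); md('guides a',m,a)
E
python3 rel.py
```

```text
grip_width: 0.691
TCP mm [542.  125.8 104.2] yang 93.57 tilt [-0.016 -0.009 -1.   ] q7 1.43 t 13.55 F [-0.3 -0.1 -1.9] grip 0.691
shift [0.8 0.1 4.2] twist -0.0
lid face b (want 20) 2093 [17.9 19.1 19.6]
slope -0.003 tilt -0.034
top a (want +-30) 7363 [-29.3  -0.5  29.1]
top z 7363 [130.6 135.2 137.2]
mov jaw top b 810 [24.  28.3 31.7]
mov jaw a 810 [-19.6  -0.2  19. ]
floor a 1405 [-34.6   0.4  34.2]
floor b 1405 [ 0.4  6.8 15.5]
guides a 229 [-40.7  37.3  40.3]
```

```bash
python3 -m inch '[[0.1,0.5,0.2,12,0],[0.1,0,0,12,0],[0.1,0,0,10,0],[0.1,0,0,0,0]]' | tail -2
python3 rel.py
```

```text
ft_force: [0.0, 0.8, -1.5]
grip_width: 0.686
TCP mm [541.2 125.4  68.2] yang 93.52 tilt [-0.015 -0.009 -1.   ] q7 1.45 t 14.1 F [ 0.   0.8 -1.5] grip 0.686
shift [  0.6   0.2 -31.8] twist -0.001
lid face b (want 20) 3258 [18.7 20.1 31.7]
slope -0.005 tilt -0.267
top a (want +-30) 7329 [-29.7  -0.8  29. ]
top z 7329 [ 94.8  99.2 101.3]
mov jaw top b 1536 [19.4 27.  31.6]
mov jaw a 1536 [-20.5   0.1  20.1]
floor a 351 [-36.5  30.1  36.3]
floor b 351 [ 3.9 13.1 17.3]
guides a 299 [-40.7  37.4  40.4]
```

```bash
python3 -m inch '[[0.1,0,0.7,8,0],[0.1,0,0,8,0],[0.1,0,0,4,0],[0.1,0,0,0,0]]'
python3 -m inch '[[0.1,0,0,2,0],[0.1,0,0,0,0]]'
python3 - <<'E'
from h import *
togo([.5411,.1258,.043],93.6)
E
```

```text
time: 14.65
position: [0.5413, 0.1259, 0.0127]
tool_rot: [0.096, -3.127, 0.012]
ft_force: [1.2, 0.3, -1.0]
grip_width: 0.687
time: 14.9
position: [0.5415, 0.1259, 0.0109]
tool_rot: [0.096, -3.127, 0.012]
ft_force: [0.1, 0.7, -1.7]
grip_width: 0.69
TCP mm [542.  126.2  45.9] yang 93.51 tilt [-0.013 -0.008 -1.   ] q7 1.46 t 14.9 F [ 0.1  0.7 -1.7] grip 0.69
shift [ 0.9 -0.3  2.9] twist -0.001
```

```bash
for i in 1 2 3; do python3 -m inch '[[0.1,0,0,1.2,0],[0.1,0,0,0,0]]' | grep -E "posi|force"; done
```

```text
position: [0.5418, 0.126, 0.0099]
ft_force: [-0.3, -0.2, -1.1]
position: [0.5419, 0.126, 0.0088]
ft_force: [-0.1, 0.1, -2.0]
position: [0.5422, 0.1261, 0.0082]
ft_force: [-0.4, -0.7, -1.6]
```

```bash
for i in 1 2; do python3 -m inch '[[0.1,0.3,0,1.2,0],[0.1,0,0,0,0]]' | grep -E "posi|force"; done; python3 rel.py
```

```text
position: [0.5425, 0.1261, 0.0082]
ft_force: [-0.6, -0.5, -2.0]
position: [0.5426, 0.1262, 0.0081]
ft_force: [0.3, -0.3, -1.4]
TCP mm [542.9 126.4  43.1] yang 93.5 tilt [-0.01  -0.006 -1.   ] q7 1.46 t 16.15 F [ 0.3 -0.3 -1.4] grip 0.686
shift [  2.4  -0.8 -56.9] twist -0.002
lid face b (want 20) 3542 [17.2 26.7 31.9]
slope -0.003 tilt -0.147
top a (want +-30) 7379 [-29.   -0.4  28.8]
top z 7379 [69.2 74.  76.1]
mov jaw top b 2304 [17.1 26.4 31.7]
mov jaw a 2304 [-20.4   0.   19.9]
floor a 443 [-36.7  29.8  36.3]
floor b 443 [ 3.  12.3 17.4]
guides a 410 [-40.8  36.8  40.3]
```

```bash
python3 -m inch '[[0.42,0,0,0,0],[0.5,0,0,0,0],[0.65,0,0,0,0],[0.75,0,0,0,0],[0.75,0,0,0,0]]'
python3 -m inch '[[0.75,0,0,-8,0],[0.75,0,0,-15,0],[0.75,0,0,-30,0],[0.75,0,0,-40,0],[0.75,0,0,0,0]]'
python3 -m inch '[[0.75,-20,0,-20,0],[0.75,-20,0,0,0],[0.75,0,0,0,0]]'
python3 rel.py; python3 - <<'E'
from h import *
import glob
f=sorted(glob.glob('pics/wr*.npz'),key=lambda s:int(s[7:-4]))[-1]
w=dict(np.load(f)); cv2.imwrite('pics/c6.png',cv2.resize(w['color'][60:300,40:440],None,fx=2,fy=2)[:,:,::-1]);print(f)
E
```

```text
time: 16.82
position: [0.5428, 0.1263, 0.0073]
tool_rot: [0.096, -3.13, 0.009]
ft_force: [0.4, -0.4, 0.1]
grip_width: 0.868
time: 17.45
position: [0.5448, 0.1269, 0.1072]
tool_rot: [0.095, -3.133, 0.008]
ft_force: [0.4, 0.0, 0.3]
grip_width: 0.873
time: 17.82
position: [0.585, 0.1296, 0.1288]
tool_rot: [0.096, -3.134, 0.006]
ft_force: [-0.4, -0.1, -0.3]
grip_width: 0.877
TCP mm [585.2 129.7 163.8] yang 93.5 tilt [-0.006 -0.004 -1.   ] q7 1.45 t 17.82 F [-0.4 -0.1 -0.3] grip 0.877
shift [43.9 -1.  64.1] twist -0.002
lid face b (want 20) 0 
top a (want +-30) 0 
top z 0 
mov jaw top b 595 [17.8 27.5 31.3]
mov jaw a 595 [-19.8  -1.2  18.9]
floor a 212 [-36.7  31.   36.2]
floor b 212 [-11.1   7.7  17.2]
guides a 296 [-40.7  36.4  40.2]
pics/wr1782.npz
```

View pics/c6.png

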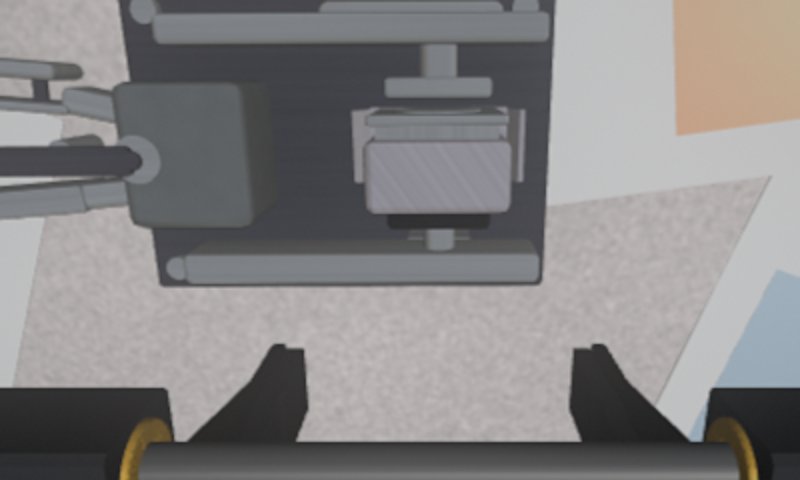

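```bash
python3 -m inch '[[1,0,0,0,0.174],[1,0,0,0,0.174],[1,0,0,0,0.174],[1,0,0,0,0.174],[1,0,0,0,0.174]]' | tail -1
python3 -m inch '[[1,0,0,0,0.174],[1,0,0,0,0.174],[1,0,0,0,0.174],[1,0,0,0,0.174],[1,0,0,0,0]]' | tail -1
python3 -m inch '[[1,-50,-14,0,0],[1,-50,-14,0,0],[1,-50,-14,0,0],[1,-44,-14,0,0],[1,0,0,0,0]]' | tail -1
python3 - <<'E'
from h import *
togo([.5418,-.0717,.16],3.65)
E
```

```text
grip_width: 1.0
grip_width: 0.996
grip_width: 0.997
TCP mm [516.7 -70.5 161.2] yang 2.17 tilt [-0.024 -0.002 -1.   ] q7 0.2 t 19.75 F [ 1.1 -0.2 -0. ] grip 0.997
shift [-2.1 25.   0.6] twist -0.026
```

```bash
python3 -m inch '[[1,-2,25,-10,-0.026],[1,0,0,0,0]]' | tail -1
python3 - <<'E'
from h import *
togo([.5418,-.0717,.16],3.65)
w=shot('wrist','w7'); np.set_printoptions(suppress=True,precision=1,linewidth=180)
P=cloud(w)*1000
x=np.array([-.0637,.998]);y=np.array([-.998,-.0637])
Q=P[...,:2]-[535.2,126.3];a=Q@x;b=Q@y;z=P[...,2]
m=(z>56)&(z<70)&(abs(b)<60)
print('ends', [ (s,np.percentile(a[m&(a<-160)&(a>-250)&(np.sign(b-6)==s)],[1,3])) for s in(-1,1)])
for c in range(-225,-165,5):
    k=m&(a>=c-2.5)&(a<c+2.5)&(z<66.5); v=np.sort(b[k]); 
    if len(v)<4: print(c,len(v));continue
    g=np.split(v,np.where(np.diff(v)>4)[0]+1); print(c,[(float(t[0].round(1)),float(t[-1].round(1)),len(t)) for t in g if len(t)>2])
m=(z>86)&(z<103)&(a<-230)&(abs(b)<30); print('tab',m.sum(),np.median(a[m]),np.median(b[m]),[a[m].min(),a[m].max(),b[m].min(),b[m].max()],np.percentile(z[m],[5,95]))
m=(z>69)&(z<78)&(a<-140)&(a>-240)&(abs(b)<30); print('lever',np.polyfit(a[m],b[m],1))
cv2.imwrite('pics/c7.png',cv2.resize(w['color'][40:290,110:410],None,fx=2.4,fy=2.4)[:,:,::-1])
E
```

```text
grip_width: 1.002
TCP mm [541.5 -70.1 170.5] yang 4.02 tilt [-0.025  0.001 -1.   ] q7 0.26 t 20.0 F [-0.6 -0.1 -0.8] grip 1.002
shift [-1.7  0.4 10.5] twist 0.006
ends [(-1, array([-224.5, -222.9])), (1, array([-222.9, -220.2]))]
-225 [(-28.2, -17.1, 33), (23.3, 26.7, 11)]
-220 [(-28.2, -16.9, 66), (23.0, 26.9, 25), (36.2, 41.6, 17)]
-215 [(-27.9, -16.8, 68), (22.9, 25.7, 21), (35.5, 42.8, 40)]
-210 [(-27.8, -15.9, 66), (22.0, 25.7, 24), (35.1, 41.6, 40)]
-205 [(-27.7, -15.5, 72), (21.9, 25.7, 24), (34.9, 41.4, 41)]
-200 [(-26.4, -15.4, 66), (21.3, 24.7, 21), (34.7, 41.4, 41)]
-195 [(-26.1, -15.2, 73), (21.0, 24.7, 28), (34.0, 41.2, 44)]
-190 [(-25.9, -14.2, 69), (20.9, 24.7, 22), (33.7, 40.0, 41)]
-185 [(-25.7, -14.0, 73), (20.1, 23.7, 24), (33.5, 40.1, 40)]
-180 [(-25.6, -13.8, 78), (20.0, 23.6, 29), (32.7, 40.0, 49)]
-175 [(-24.2, -12.9, 71), (19.3, 23.6, 23), (32.4, 38.7, 42)]
-170 [(-24.2, -12.6, 79), (19.1, 22.7, 27), (32.4, 38.8, 46)]
tab 176 -260.3321558241423 -0.770865725957397 [np.float64(-264.3736758126316), np.float64(-257.3351191059951), np.float64(-7.042053251070483), np.float64(6.263852576869471)] [87.  97.4]
lever [0.  0.1]
```

View pics/c7.png

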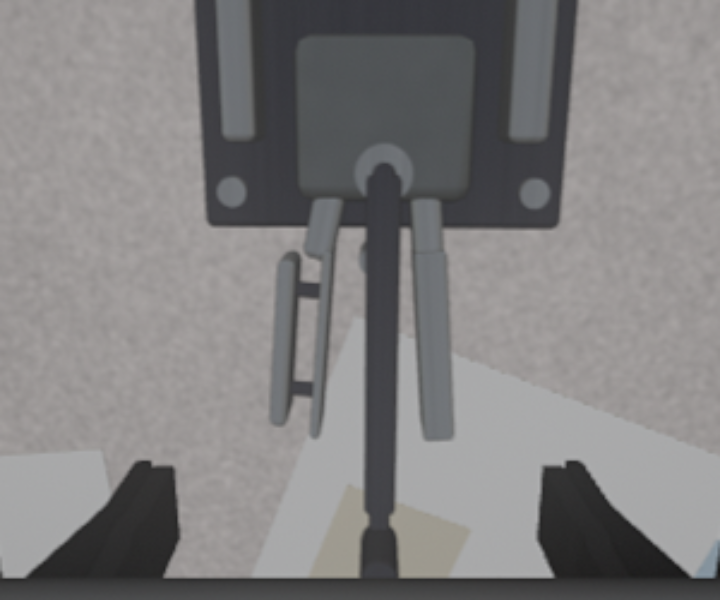

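```bash
python3 -m inch '[[1,-1,-1,35,0.006],[1,0,0,35,0],[1,0,0,0,0]]' | tail -1
python3 - <<'E'
from h import *
togo([.5404,-.0718,.034],3.65)
E
```

```text
grip_width: 0.999
TCP mm [534.6 -67.9  97.4] yang 3.99 tilt [-0.03   0.003 -1.   ] q7 0.3 t 20.43 F [-0.1 -0.2 -0.2] grip 0.999
shift [-4.7  7.4 63.2] twist 0.006
```

```bash
python3 -m inch '[[1,-4,7,10,0.006],[1,0,0,15,0],[1,0,0,15,0],[1,0,0,0,0]]' | tail -1
python3 - <<'E'
from h import *
togo([.5404,-.0718,.034],3.65)
E
```

```text
grip_width: 1.001
TCP mm [542.5 -70.5  56.9] yang 3.75 tilt [-0.027  0.004 -1.   ] q7 0.35 t 20.93 F [ 0.  -0.1  0.4] grip 1.001
shift [-1.3 -1.5 23. ] twist 0.002
```

```bash
python3 -m inch '[[1,-1,-1.5,12,0.002],[1,0,0,9,0],[1,0,0,0,0]]' | tail -1
python3 - <<'E'
from h import *
togo([.5404,-.0718,.034],3.65)
E
```

```text
grip_width: 0.999
TCP mm [540.5 -71.8  34.9] yang 3.62 tilt [-0.026  0.004 -1.   ] q7 0.37 t 21.3 F [ 0.2 -0.3  1.1] grip 0.999
shift [-0.  -0.1  0.9] twist -0.001
```

```bash
python3 -m inch '[[0.7,0,0,0,0],[0.55,0,0,0,0],[0.5,0,0,0,0],[0.45,0,0,0,0]]' 8
python3 -m inch '[[0.3,0,0,0,0],[0.3,0,0,0,0]]' 8
```

```text
time: 21.8
position: [0.5393, -0.0722, 0.0003]
tool_rot: [-2.135, -2.274, 0.024]
ft_force: [-0.2, -0.8, -1.6]
grip_width: 0.743
time: 22.05
position: [0.5394, -0.0725, 0.0003]
tool_rot: [-2.134, -2.276, 0.025]
ft_force: [0.9, -1.0, -2.2]
grip_width: 0.689
```

```bash
python3 -m inch '[[0.2,0,0,0,0],[0.2,0,0,0,0],[0.1,0,0,0,0],[0.1,0,0,0,0]]' 20
python3 -m inch '[[0,0,0,0,0],[0,0,0,0,0],[-0.1,0,0,0,0],[-0.1,0,0,0,0]]' 22
```

```text
time: 22.55
position: [0.5394, -0.0732, 0.0002]
tool_rot: [-2.133, -2.278, 0.027]
ft_force: [-0.7, -2.3, -1.6]
grip_width: 0.56
time: 23.05
position: [0.5393, -0.0725, 0.0005]
tool_rot: [-2.135, -2.275, 0.025]
ft_force: [-0.6, -0.7, -0.7]
grip_width: 0.475
```

```bash
python3 -m inch '[[-0.2,0,0,0,0],[-0.2,0,0,0,0],[-0.2,0,0,0,0]]' 24
python3 -m inch '[[0.3,0,0,0,0],[0.6,0,0,0,0],[1,0,0,0,0],[1,0,0,0,0],[1,0,0,0,0]]' 
python3 -m inch '[[1,0,0,-10,0],[1,0,0,-25,0],[1,0,0,-35,0],[1,0,0,-40,0],[1,0,0,-20,0]]' | grep -E "posi|time"
cat > pl.py <<'E'
from h import *
import sys
togo([.5404,-.0718,.034],3.65)
w=shot('wrist',sys.argv[1]); P=cloud(w)*1000
x=np.array([-.0637,.998]);y=np.array([-.998,-.0637])
Q=P[...,:2]-[535.2,126.3];a=Q@x;b=Q@y;z=P[...,2]
for c in range(-225,-165,10):
    k=(z>56)&(z<66.5)&(abs(b)<60)&(a>=c-2.5)&(a<c+2.5); v=np.sort(b[k]); 
    if len(v)<4: continue
    g=np.split(v,np.where(np.diff(v)>4)[0]+1); print(c,[(float(t[0].round(1)),float(t[-1].round(1)),len(t)) for t in g if len(t)>2])
m=(z>86)&(z<103)&(a<-230)&(abs(b)<60)
if m.any(): print('tab',m.sum(),np.median(a[m]).round(1),np.median(b[m]).round(1),b[m].min().round(1),b[m].max().round(1))
m=(z>72)&(z<79)&(abs(a)<32)&(abs(b)<28)
if m.any(): print('tin top b',m.sum(),np.percentile(b[m],[1,50,99]).round(1),'a',np.percentile(a[m],[1,99]).round(1))
m=(z>60)&(z<67)&(abs(a)<20)&(b>5)&(b<34)
if m.any(): print('mov jaw b',np.percentile(b[m],[1,99]).round(1))
E
python3 pl.py w8
```

```text
time: 23.42
position: [0.5393, -0.0725, 0.0004]
tool_rot: [-2.135, -2.275, 0.024]
ft_force: [-0.8, -0.1, -0.9]
grip_width: 0.476
time: 24.05
position: [0.5406, -0.0716, 0.0009]
tool_rot: [-2.136, -2.275, 0.021]
ft_force: [0.3, 0.5, 0.4]
grip_width: 0.945
time: 24.68
position: [0.5428, -0.0727, 0.1357]
TCP mm [543.8 -72.8 170.7] yang 3.55 tilt [-0.027  0.004 -1.   ] q7 0.27 t 24.68 F [ 0.5 -0.6  0.3] grip 1.003
shift [  0.4   0.3 136.7] twist -0.002
-225 [(-11.3, -6.6, 21), (6.4, 9.2, 13)]
-215 [(-12.1, -6.5, 34), (6.4, 10.1, 24), (19.4, 25.8, 41)]
-205 [(-12.8, -7.3, 33), (7.3, 11.0, 23), (20.2, 26.7, 43)]
-195 [(-13.5, -7.1, 41), (8.2, 11.8, 24), (21.0, 27.4, 42)]
-185 [(-13.3, -7.0, 46), (8.2, 11.8, 24), (21.7, 28.1, 44)]
-175 [(-14.0, -6.8, 53), (9.0, 12.6, 29), (22.3, 28.8, 45)]
tab 216 -261.1 -0.5 -7.6 6.6
```

```bash
python3 -m inch '[[-0.08,-31,4,0,0],[-0.08,-31,4,10,0],[-0.08,0,0,20,0],[-0.08,0,0,0,0]]' 20| tail -1
python3 - <<'E'
from h import *
togo([.5519,-.1352,.079],3.65)
E
```

```text
grip_width: 0.633
TCP mm [ 557.2 -133.9  142.8] yang 3.68 tilt [-0.02   0.006 -1.   ] q7 0.43 t 25.23 F [ 0.2  0.6 -0.9] grip 0.633
shift [-1.5 -4.1 63.9] twist 0.001
```

```bash
python3 -m inch '[[-0.08,-1,-4,0,0],[-0.08,0,0,15,0],[-0.08,0,0,0,0]]' | tail -1
python3 - <<'E'
from h import *
togo([.5519,-.1352,.079],3.65)
E
```

```text
grip_width: 0.462
TCP mm [ 552.8 -132.4  127.1] yang 3.88 tilt [-0.02   0.008 -1.   ] q7 0.44 t 25.6 F [0.2 0.1 0.4] grip 0.462
shift [-3.2 -0.2 48.1] twist 0.004
```

```bash
python3 -m inch '[[-0.08,-3,0,20,0.004],[-0.08,0,0,18,0],[-0.08,0,0,9,0],[-0.08,0,0,0,0]]' | tail -2
python3 - <<'E'
from h import *
togo([.5519,-.1352,.079],3.65)
E
python3 -m inch '[[-0.08,0,-8,0,0],[-0.08,0,-6,0,0],[-0.08,0,-6,0,0],[-0.08,0,0,0,0]]'
```

```text
ft_force: [0.2, 0.1, 0.4]
grip_width: 0.46
TCP mm [ 551.5 -134.7   76. ] yang 3.67 tilt [-0.022  0.008 -1.   ] q7 0.48 t 26.1 F [0.2 0.1 0.4] grip 0.46
shift [-0.5  0.3 -3. ] twist 0.0
time: 26.6
position: [0.5305, -0.1362, 0.0428]
tool_rot: [-2.137, -2.277, 0.011]
ft_force: [0.9, 0.9, -0.3]
grip_width: 0.46
```

```bash
python3 -m inch '[[-0.08,0,-6,0,0],[-0.08,0,-6,0,0],[-0.08,0,-6,0,0]]'|grep -E "posi|forc"
python3 -m inch '[[-0.08,0,-6,0,0],[-0.08,0,-6,0,0],[-0.08,0,-4,0,0],[-0.08,0,0,0,0]]'|grep -E "posi|forc"
```

```text
position: [0.523, -0.1364, 0.0447]
ft_force: [13.7, -0.8, -10.2]
position: [0.527, -0.1357, 0.0484]
ft_force: [7.0, 0.0, -4.5]
```

```bash
python3 -m inch '[[-0.08,0,-8,4,0],[-0.08,0,-12,2,0]]'|grep -E "posi|forc"
python3 -m inch '[[-0.08,0,-14,0,0],[-0.08,0,-14,0,0]]'|grep -E "posi|forc|grip"
```

```text
position: [0.5226, -0.1362, 0.0477]
ft_force: [14.9, 2.0, -5.4]
position: [0.4968, -0.1371, 0.047]
ft_force: [7.4, 5.2, 0.7]
grip_width: 0.456
```

```bash
python3 -m inch '[[-0.08,0,20,0,0],[-0.08,0,20,0,0],[-0.08,0,14,0,0],[-0.08,0,0,0,0]]'|grep -E "posi|forc"
python3 - <<'E'
from h import *
togo([.5519,-.1352,.079],3.65)
E
```

```text
position: [0.5457, -0.1339, 0.0503]
ft_force: [-1.0, -1.0, -0.1]
TCP mm [ 543.1 -133.9   85.2] yang 4.21 tilt [ 0.074 -0.001 -0.997] q7 0.46 t 28.48 F [-1.  -1.  -0.1] grip 0.458
shift [-1.9  8.2  6.8] twist 0.01
```

```bash
python3 -m inch '[[-0.08,0,7,0,0],[-0.08,0,0,-20,0],[-0.08,0,0,-30,0],[-0.08,0,0,-30,0],[-0.08,0,0,-30,0]]'|grep -E "posi|forc"
python3 -m inch '[[0.5,55,0,0,0],[0.5,55,0,0,0],[0.5,55,0,0,0],[0.5,0,0,0,0]]'|grep -E "posi|forc"
python3 pl.py w9
python3 - <<'E'
from h import *
w=dict(np.load('pics/w9.npz'));cv2.imwrite('pics/c9.png',cv2.resize(w['color'][0:300,60:460],None,fx=2,fy=2)[:,:,::-1])
E
```

```text
position: [0.5395, -0.134, 0.1596]
ft_force: [0.9, -0.5, -0.5]
position: [0.5288, 0.0329, 0.162]
ft_force: [0.0, -0.7, 0.9]
TCP mm [526.4  32.9 196.9] yang 3.75 tilt [ 0.069  0.    -0.998] q7 -0.05 t 29.6 F [ 0.  -0.7  0.9] grip 0.737
shift [-104.7   -4.1  163.5] twist 0.002
-205 [(-22.0, -15.5, 5)]
-195 [(-26.3, -15.1, 42), (20.8, 25.2, 13), (34.9, 40.4, 24)]
-185 [(-26.0, -14.0, 46), (20.7, 24.0, 17), (33.6, 40.1, 28)]
-175 [(-24.5, -12.9, 49), (19.5, 22.8, 15), (33.3, 38.7, 23)]
tab 3 -258.3 -1.4 -2.5 1.9
tin top b 2670 [-20.7  -4.8  11.8] a [-28.9  28. ]
mov jaw b [12.2 32.2]
```

View pics/c9.png

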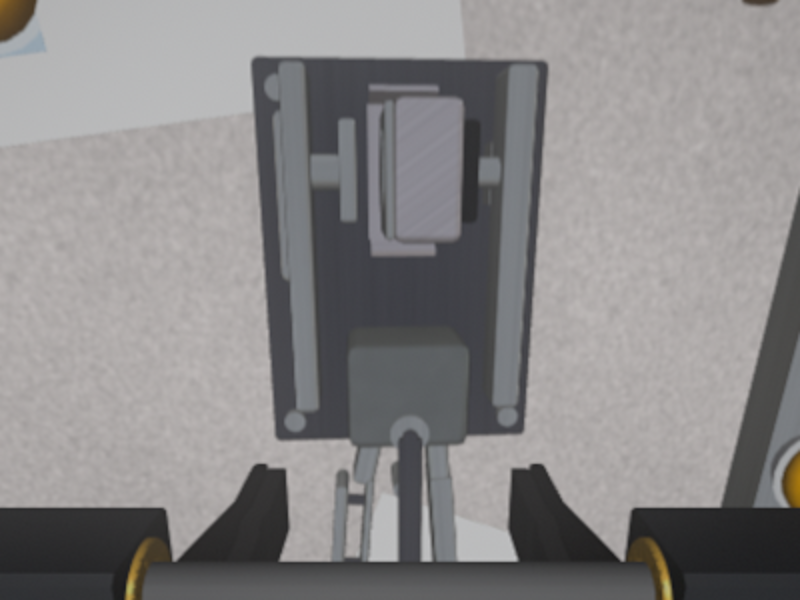

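```bash
python3 - <<'E'
from h import *
s=shot('side','s9');t=shot('top','t9')
for n in('w9','s9','t9'):
    P=cloud(dict(np.load(f'pics/{n}.npz')))*1000
    Q=P[...,:2]-[535.2,126.3];a=Q@[-.0637,.998];b=Q@[-.998,-.0637];z=P[...,2]
    m=(z>67)&(z<80)&(abs(a)<40)&(abs(b)<35)
    print(n,m.sum(),cv2.minAreaRect(np.stack([a[m],b[m]],1).astype(np.float32)))
# other things moved?
d=cv2.absdiff(dict(np.load('pics/t0.npz'))['color'],t['color']).max(2)
d=cv2.medianBlur((d>45).astype(np.uint8),5);n,l,st,c=cv2.connectedComponentsWithStats(d)
print(st[1:][st[1:,4]>15])
E
```

```text
w9 2802 ((-0.4187355041503906, -4.987890243530273), (33.89067840576172, 59.02165603637695), 89.85404968261719)
s9 158 ((-5.345783233642578, -3.922788619995117), (66.00125885009766, 33.7546272277832), 1.0393404960632324)
t9 26 ((25.03830337524414, -4.190326690673828), (6.901813507080078, 32.34383010864258), 2.085237741470337)
[[ 202  159   65   42 1563]
 [ 367  202   11   20  185]
 [ 214  208   12   10   72]
 [ 211  231   73  153 7980]
 [   0  359   12   25  172]
 [ 279  369    7    8   41]]
```

```bash
python3 -m inch '[[0.5,0,0,-20,0],[0.5,0,0,0,0]]'|grep -E "time|forc"; python3 -c "
from bench import ctrl
print(ctrl.close_job())"
```

```text
time: 30.0
ft_force: [0.5, -0.3, -0.3]
the job is handed in; nothing more can be done
None
```

I finished the job and handed it in at 30 s of the 66 s allowed. The tin stands in the nest with its lid home, and the jaws are open.

- **Placing:** I held the tin by its narrow sides with a 20 N grip and set it in the nest with the lid facing the moving jaw. The wrist force stayed around 2 N.
- **Squeezing:** I squeezed the two handles together with a grip setting of 24 N at most. They stayed locked with the hand off, measuring about 41 mm over the outer faces, against 68 mm open.
- **Releasing:** I pulled the tab through about 0.3 rad. The highest readings I saw were about 15 N sideways and 10 N vertically.

**Last checks**
- **Lid:** tin plus lid measured 33.9 mm deep; 34 mm means fully home and 40 mm means proud.
- **Handles and lever:** the handles are back at about 67 mm, and the lever lies at rest.
- **Other things:** comparing the overhead pictures from before and after, I put the changes down to the tin, the pliers and the arm. I did not look at each changed patch separately.

**What disagreed**
- **Fingertip position:** the cameras showed the fingertips about 35 mm behind the reported TCP. Because of this my first grasp closed in the air above the tin without touching it, and I corrected for the offset from then on.
- **First lever pull:** my first lever pushes were too short to open the pliers, so I pushed again with longer steps. That pushing left the tool tilted by about 4 degrees, with no effect on the result.

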